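# Pump up the wax injector until its pressure pin pops out

### The job

Bring the wax injector up to pressure: push its pump plunger down and let it spring back up, stroke after stroke, until the steel pressure pin on the lid has popped fully out, and leave the plunger up. Do not touch the pin itself, and leave everything else on the bench lying where it is: nothing has to be picked up.

Things in the scene. Friction and masses are not known exactly. Their poses are not given: they have to be found in the camera images.
- injector: Hand-pumped wax injector, fixed: upright metal pot 174 mm across (210 over its side handles), flat steel lid 180 mm above the bench. Origin: centre of its underside; z up; -x is its front (brass nozzle). On the lid: pump barrel at x -25, y 0 mm; pressure pin at x +30, y +50; brass relief valve at x +30, y -50, to 228 mm height; three black star knobs at 71 mm radius, to 200 mm height.
- knob_top (a point): Centre of the flat top of the pump plunger's round black knob (48 mm across, 19 mm thick, flat over 28 mm), 258 mm above the bench when the plunger is up. The knob sits on a steel rod 11 mm across that slides straight down into the pump barrel (33 mm across, its top 205 mm above the bench).
- plunger (a joint): Pump plunger travel in m: 0 = up, where its spring returns it by itself in about 0.2 s; 0.034 = hard stop, knob on the barrel. A stroke of 28 to 33 mm is a good full one. The spring takes 5 N to start and 14 N at the stop, plus 1.4 N at 0.1 m/s. The knob top goes down by the same amount.
- pin_travel (a joint): How far the pressure pin stands out, in m: 0 = in, 0.0185 = fully out. Starts between 0 and 0.004. A full plunger stroke (down, then back up before the next) raises it about 3 mm, a 20 mm stroke 1.5 to 2 mm; it keeps its height between strokes. Past about 15 mm it snaps out the rest of the way by itself and stays; more strokes then do nothing.
- pin: The pressure pin: plain upright steel pin 10 mm across in a black collar (26 mm across, 8 mm high) on the lid. Origin: centre of the pin's top, 192 mm above the bench when in (4 mm above the collar), 210 mm when fully out (22 mm above the collar); only then does the black O-ring near its foot show above the collar. z up.
- clay_bowl: Bystander: terracotta bowl, 116 mm across, 45 mm high. Origin: centre of its underside.
- bur_cup: Bystander: cream stoneware cup, 80 mm across, 62 mm high. Origin: centre of its underside.
- mould: Bystander: white silicone mould block, 75 x 55 x 28 mm. Origin: centre of its underside.
- ring_cone: Bystander: upright tapered wooden ring stick, 32 mm across at the foot, 140 mm high. Origin: centre of its underside.
- wax_tube: Bystander: short dark blue wax tube, 36 mm across, 22 mm high. Origin: centre of its underside.
- tealight: Bystander: unlit tealight in an aluminium cup, 38 mm across, 16 mm high. Origin: centre of its underside.
- wax_block: Bystander: dark green block of carving wax, 60 x 32 x 22 mm. Origin: centre of its underside.
- spatula: Bystander: double-ended steel wax spatula, 190 mm long, 9 mm thick, lying flat. Origin: centre of its underside.

How it is judged:
By the outcome, as a careful person would: the job done as asked, in the order asked, and still so for the second after the job is handed in, with the robot touching nothing.
It also fails if it takes over 51 s, if anything falls off the work surface, if the arm or the gripper's body presses on something with over 40 N, if the wrist force passes 120 N, or if a joint passes its speed limit or range.

### The arm

A 6-joint arm with a two-finger parallel gripper is mounted at the origin on the work surface. World frame = base frame: x ahead of the robot, y to its left, z up, the work surface at z = 0. Lengths are in m, angles in degrees, forces in N, time in s.
With the tool pointing down it reaches from about 0.4 to 0.825 m from the base axis. Payload 7 kg.
Tool frame: the origin (TCP) lies on the centre line of the jaws, within the pads' length; the fingertips stand 11 mm ahead of it and the grasp point (between the pads) lies 8 mm behind it; z points along the fingers, y is the line along which they close (so a half turn about z gives the same grasp; the last joint's range is limited). The gripper opens to 88 mm and grips with 3 to 60 N. Pads are 19 mm wide; open, the fingers measure 130 mm over their backs; the gripper's body (78 mm by 193 mm) begins 47 mm behind the grasp point.
Start: joints at [-57.061, 20.546, 0.682, 0, -70.136, -16.507], TCP at [0.191, -0.647, 0.238] pointing down, gripper open.
Joint ranges: [-176.03, 176.03], [-82.01, 121.73], [-58.28, 71.71], [-173.87, 95.51], [-174.79, -0.11], [-173.66, 173.66]. Speed limits (degrees/s): [136.94, 136.94, 172.46, 180, 180, 180].

### API

Orientations are given as [roll, pitch, yaw] about the fixed x, y, z axes, in that order (R = Rz(yaw) Ry(pitch) Rx(roll)).
In Python, from plant import r, capture, camera_model, job gives the robot as it stands.
- The arm moves only by the tool drive_tool, never from a script. Its argument "increments" is a list that holds one entry, the list of rows, each a list of 5 numbers: the gripper's target within -1 to 1 (fully open at 1, half-way at 0, shut at -1), then the shift along the tool's x, y, z scaled (see below), then the turn about the tool's z scaled (see below). In form: [[[gripper, tx, ty, tz, roll], ...]]. A call has 1 to 5 rows; each row is the pose to reach, as a shift and turn from the pose commanded when the call began, along the tool's axes at that moment, turning the shorter way round; what a row does not reach only later rows make up. The controller multiplies each number of a shift by 120 mm and each number of a turn by 360 degrees. A row lasts 1/8 s, in which the tool goes at most 62.5 mm and 10.7 degrees, less where a joint would pass 70% of its speed; a pose out of reach is approached as far as the arm can. A call with a number of a shift or a turn outside -1 to 1 is refused whole. A call with a gripper value outside its range is refused whole. The fingers move at their own pace and stop on an object; "squeeze" is the grip in N (left out, the last holds). Time passes only in rows, so rows that repeat a pose let the fingers close. It gives the time, the measured TCP pose, the force, the opening and the grip force at its end, in the units of the state.
- r.get_state(): the state, without advancing time (a new reading comes with each control period).
- capture(name): name is "scene" or "top"; returns the picture (400x640x3 uint8, red, green, blue); there is no depth.
- camera_model(name): a dict with "camera_matrix" (3x3 intrinsics, pixels), "rvec" (rotation vector, rad) and "tvec" (3), from world to camera coordinates, as OpenCV has them. Camera axes: x right, y down, z forward; pixel columns grow to the right and rows downward; lengths in m; the calibration is good to about 2 mm. A picture is of the moment at which its call begins. camera_model takes no time and is no camera call.
- job.close_job(): hands the job in; it is judged then, once.
The state is a dict: "time_s": time; "joints": joint angles; "qd": joint speeds; "joint_torque": joint torques, N m; "tcp_pos": TCP position; "eef_rot": TCP orientation; "contact_force": force on the tool from outside, world axes, zero at the start; "moment": the same for the moment, N m; "gripper_width": finger opening in m; "gripper_force": force on a finger pad.
Only numpy, scipy, OpenCV 4.12 (cv2) and the standard library are available. Lean on these libraries where they do the work, as an engineer would, in place of code of your own. Each camera call takes 0.05 s, during which the arm holds its last target. There are 200 camera calls.

## Working session

There is one attempt and no reset: what is moved stays moved. The work goes in short steps, Python scripts to look and compute and a tool call to move; the robot and the scene stay as the last step left them, time stands still between calls to the robot, and variables do not carry over. Pictures are saved under pics/ and viewed, at most 10 in all, crops included, and the job is handed in when it is done.

Besides the shell and the picture viewer there is one more tool, called after "Call:" as name([rows], argument=value, ...), one row to a line, values as JSON. drive_tool: Moves the arm, as the interface text tells. Its arguments: {"type":"object","properties":{"increments":{"type":"array"},"squeeze":{"type":"number"}},"required":["increments"]}

```bash
mkdir -p pics; python3 - <<'E'
from plant import r,capture,camera_model
import cv2
for n in("scene","top"):
    cv2.imwrite(f"pics/{n}0.png",capture(n)[:,:,::-1])
    print(n,camera_model(n))
print(r.get_state())
E
```

```text
scene {'camera_matrix': array([[482.03016727,   0.        , 319.70474171],
       [  0.        , 482.03016727, 199.53719524],
       [  0.        ,   0.        ,   1.        ]]), 'rvec': array([ 1.30254693,  2.04048814, -1.08475318]), 'tvec': array([ 0.18633498, -0.17621435,  1.57064004])}
top {'camera_matrix': array([[458.22293627,   0.        , 324.44541054],
       [  0.        , 458.22293627, 196.04859298],
       [  0.        ,   0.        ,   1.        ]]), 'rvec': array([ 2.2423227 , -1.96316531,  0.19935494]), 'tvec': array([0.01263322, 0.60499928, 1.06949862])}
{'time_s': 0.1, 'joints': array([-5.70626275e+01,  2.05873644e+01,  6.39020967e-01, -1.60672375e-02,
       -7.01356639e+01, -1.65056808e+01]), 'qd': array([ 0.0318372 , -0.09964363,  0.06432477,  0.00999341,  0.06512158,
        0.0925489 ]), 'joint_torque': array([-1.51527587e-03, -5.84163880e+01,  2.93750328e+01,  7.01551124e+00,
        1.01531067e-02, -7.89420778e-05]), 'tcp_pos': array([ 0.19077405, -0.64704619,  0.23672122]), 'eef_rot': array([ 1.79915163e+02, -9.38672347e-03, -1.63573772e+02]), 'contact_force': array([-0.50279698, -0.59096673, -0.48671662]), 'moment': array([0.03214627, 0.00431507, 0.00916328]), 'gripper_force': 0.0, 'gripper_width': 0.08767637074321345}
```

View pics/scene0.png

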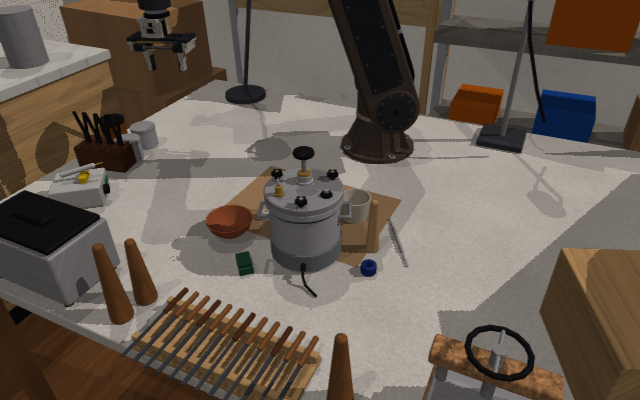

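View pics/top0.png

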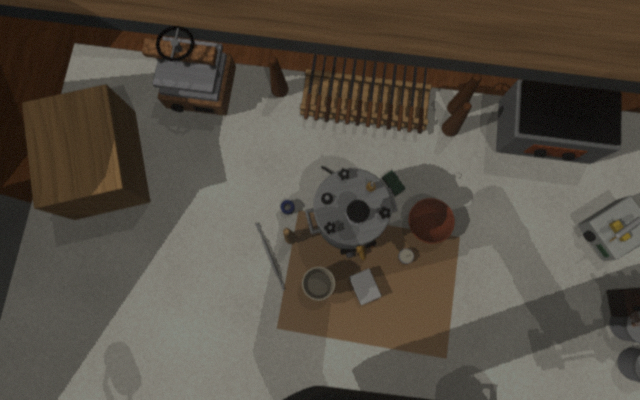

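The scene view shows the black plunger knob at about (303,153), with the pin at about (326,194). In the top view the knob is at about (358,211), the pin at about (327,198) and the relief valve at about (370,186).

```bash
cat > h.py <<'E'
import numpy as np, cv2
from plant import r,capture,camera_model
def ray(n,uv):
    m=camera_model(n);K=m["camera_matrix"];R=cv2.Rodrigues(m["rvec"])[0];t=np.ravel(m["tvec"])
    d=R.T@np.linalg.inv(K)@np.array([uv[0],uv[1],1.]);return -R.T@t,d/np.linalg.norm(d)
def onz(n,uv,z):
    o,d=ray(n,uv);return o+d*(z-o[2])/d[2]
def tri(a,b):
    (o1,d1),(o2,d2)=ray("scene",a),ray("top",b)
    s=np.linalg.lstsq(np.c_[d1,-d2],o2-o1,rcond=None)[0]
    p,q=o1+s[0]*d1,o2+s[1]*d2;return (p+q)/2,np.linalg.norm(p-q)
def proj(n,p):
    m=camera_model(n);return cv2.projectPoints(np.float64(p).reshape(-1,1,3),m["rvec"],m["tvec"],m["camera_matrix"],None)[0].reshape(-1,2)
E
python3 - <<'E'
from h import *
st=r.get_state()
out={}
for n,c,w in(("scene",(303,153),14),("top",(358,211),18)):
    im=cv2.imread(f"pics/{n}0.png");g=im.max(2)
    x0,y0=c[0]-w,c[1]-w
    m=(g[y0:y0+2*w,x0:x0+2*w]<45).astype(np.uint8)
    k,lab,s,ce=cv2.connectedComponentsWithStats(m)
    l=lab[w,w] or 1+np.argmax(s[1:,4]);out[n]=ce[l]+[x0,y0];print(n,s[l],out[n],onz(n,out[n],.25))
print(tri(out["scene"],out["top"]))
a=cv2.resize(cv2.imread("pics/scene0.png")[130:230,240:380],None,fx=4,fy=4,interpolation=2)
b=cv2.resize(cv2.imread("pics/top0.png")[150:250,290:430],None,fx=4,fy=4,interpolation=2)
v=np.vstack([a,b])[:, :]; v=cv2.resize(v,None,fx=.75,fy=.75); cv2.imwrite("pics/c0.png",v)
E
```

```text
scene [  4   7  21  15 238] [303.03361345 152.59663866] [0.53690919 0.01399522 0.25      ]
top [  7   7  23  23 399] [357.78696742 210.73433584] [0.53815031 0.01567782 0.25      ]
(array([0.5382075 , 0.01526016, 0.25088689]), np.float64(0.0010124811762254186))
```

View pics/c0.png

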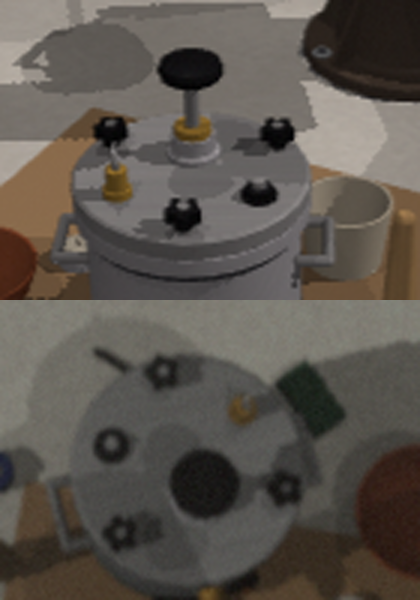

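The top-view pixels triangulate to a knob at about (0.538, 0.015) and z 0.251. That matches the height it should have, and the rays miss by 1 mm. In the crop the pin is nearly flush in its collar, left of the knob in the top view. I'll travel over with the fingers closed and raised.

Call:
drive_tool([
  [[-1,-0.4,0.4,-0.7,0],[-1,-0.87,0.895,-0.7,0],[-1,-0.87,0.895,-0.7,0],[-1,-0.87,0.895,-0.7,0]],
], squeeze=10)

```text
time_s: 0.6
tcp_pos: [0.2623, -0.513, 0.3238]
eef_rot: [-179.8, 0.1, -163.4]
contact_force: [0.3, -0.5, 0.5]
gripper_width: 0.0532
gripper_force: 0.0
```

Call:
drive_tool([
  [[-1,-0.87,0.895,0,0],[-1,-0.87,0.895,0,0],[-1,-0.87,0.895,0,0]],
])

```text
time_s: 0.98
tcp_pos: [0.331, -0.3806, 0.3212]
eef_rot: [180.0, -0.0, -163.5]
contact_force: [-0.5, -0.3, -0.4]
gripper_width: 0.0233
gripper_force: 0.0
```

Call:
drive_tool([
  [[-1,-0.87,0.895,0,0],[-1,-0.87,0.895,0,0],[-1,-0.87,0.895,0,0]],
])

```text
time_s: 1.35
tcp_pos: [0.401, -0.2479, 0.321]
eef_rot: [180.0, -0.0, -163.5]
contact_force: [0.0, 0.4, 0.5]
gripper_width: 0.0008
gripper_force: 0.0
```

Call:
drive_tool([
  [[-1,-0.87,0.895,0,0],[-1,-0.87,0.895,0,0],[-1,-0.87,0.895,0,0]],
])

```text
time_s: 1.72
tcp_pos: [0.471, -0.1152, 0.3208]
eef_rot: [180.0, -0.1, -163.5]
contact_force: [-0.2, -0.9, 0.1]
gripper_width: 0.0003
gripper_force: 0.0
```

Call:
drive_tool([
  [[-1,-0.87,0.895,0,0],[-1,-0.87,0.895,0,0],[-1,-0.87,0.895,0,0],[-1,-0.87,0.895,0,0]],
])

```text
time_s: 2.22
tcp_pos: [0.5403, 0.0162, 0.3202]
eef_rot: [-180.0, -0.1, -163.5]
contact_force: [-0.5, -0.3, 0.1]
gripper_width: 0.0007
gripper_force: 0.0
```

```bash
python3 - <<'E'
from h import *
im=capture("scene")[:,:,::-1]; cv2.imwrite("pics/s1.png",cv2.resize(im[90:230,230:400],None,fx=4,fy=4,interpolation=2))
s=r.get_state();print(s["tcp_pos"],s["joints"],s["contact_force"])
E
```

```text
[0.53975192 0.01530585 0.32057391] [ 2.24282112e+01  5.26629636e+00 -8.48947515e+00 -3.04265442e-03
 -7.63620368e+01 -9.59558400e+01] [ 0.06171957 -0.45500968 -0.22923291]
```

View pics/s1.png

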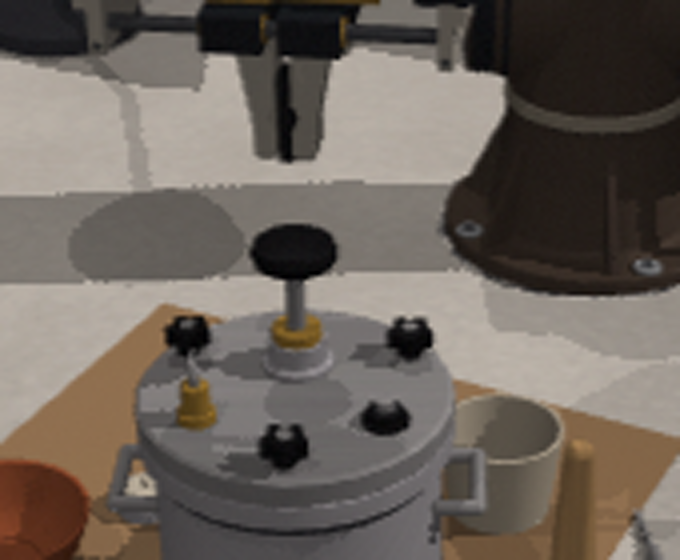

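The closed fingertips at crop (287,158) hang straight above the knob at crop (293,245). I'll go down to just above it, then feel for contact.

Call:
drive_tool([
  [[-1,0.015,0,0.2,0],[-1,0.015,0,0.37,0],[-1,0.015,0,0.37,0],[-1,0.015,0,0.37,0]],
])

```text
time_s: 2.78
tcp_pos: [0.5382, 0.0139, 0.2782]
eef_rot: [-180.0, 0.1, -163.6]
contact_force: [-0.5, 0.7, 0.7]
gripper_width: 0.0005
gripper_force: 0.0
```

Call:
drive_tool([
  [[-1,0,0,0.04,0],[-1,0,0,0.04,0],[-1,0,0,0.04,0]],
])

```text
time_s: 3.15
tcp_pos: [0.538, 0.0148, 0.2726]
eef_rot: [-180.0, 0.0, -163.6]
contact_force: [-0.2, -0.2, 0.2]
gripper_width: 0.0005
gripper_force: 0.0
```

Call:
drive_tool([
  [[-1,0,0,0.03,0],[-1,0,0,0.03,0],[-1,0,0,0.03,0]],
])

```text
time_s: 3.52
tcp_pos: [0.5382, 0.0149, 0.2692]
eef_rot: [-180.0, 0.0, -163.6]
contact_force: [-0.1, -0.2, 4.5]
gripper_width: 0.0003
gripper_force: 1.9
```

Contact comes at TCP z 0.269, as expected. First stroke: 30.6 mm down.

Call:
drive_tool([
  [[-1,0,0,0.13,0],[-1,0,0,0.255,0],[-1,0,0,0.255,0],[-1,0,0,0.255,0]],
])

```text
time_s: 4.03
tcp_pos: [0.5388, 0.0149, 0.2398]
eef_rot: [-180.0, 0.1, -163.5]
contact_force: [-2.3, 1.0, 11.2]
gripper_width: 0.0006
gripper_force: 5.9
```

Call:
drive_tool([
  [[-1,0,0,-0.29,0],[-1,0,0,-0.29,0],[-1,0,0,-0.29,0],[-1,0,0,-0.29,0]],
])

```text
time_s: 4.53
tcp_pos: [0.5374, 0.0147, 0.2719]
eef_rot: [180.0, -0.1, -163.6]
contact_force: [0.2, 0.1, -0.5]
gripper_width: 0.0004
gripper_force: 0.0
```

Call:
drive_tool([
  [[-1,0,0,0.15,0],[-1,0,0,0.3,0],[-1,0,0,0.3,0],[-1,0,0,0.3,0]],
])

```text
time_s: 5.03
tcp_pos: [0.5386, 0.0147, 0.2381]
eef_rot: [-179.9, 0.1, -163.5]
contact_force: [-2.8, 1.1, 11.2]
gripper_width: 0.0006
gripper_force: 6.1
```

Call:
drive_tool([
  [[-1,0,0,-0.3,0],[-1,0,0,-0.3,0],[-1,0,0,-0.3,0],[-1,0,0,-0.3,0]],
])

```text
time_s: 5.52
tcp_pos: [0.5373, 0.0147, 0.2717]
eef_rot: [180.0, -0.1, -163.6]
contact_force: [-0.5, -1.0, 0.9]
gripper_width: 0.0
gripper_force: 0.0
```

Call:
drive_tool([
  [[-1,0,0,0.15,0],[-1,0,0,0.3,0],[-1,0,0,0.3,0],[-1,0,0,0.3,0]],
])

```text
time_s: 6.02
tcp_pos: [0.5386, 0.0147, 0.2381]
eef_rot: [-179.9, 0.1, -163.5]
contact_force: [-2.3, 0.6, 12.3]
gripper_width: 0.0003
gripper_force: 6.1
```

Call:
drive_tool([
  [[-1,0,0,-0.3,0],[-1,0,0,-0.3,0],[-1,0,0,-0.3,0],[-1,0,0,-0.3,0]],
])

```text
time_s: 6.52
tcp_pos: [0.5373, 0.0147, 0.2717]
eef_rot: [180.0, -0.1, -163.6]
contact_force: [0.8, -0.3, 0.2]
gripper_width: 0.0002
gripper_force: 0.0
```

```bash
python3 - <<'E'
from h import *
im=capture("scene")[:,:,::-1]; cv2.imwrite("pics/s2.png",cv2.resize(im[130:230,240:380],None,fx=5,fy=5,interpolation=2))
s=r.get_state();print(s["time_s"],s["tcp_pos"],s["contact_force"])
E
```

```text
6.575 [0.53743794 0.01466271 0.27182921] [ 0.41225113  0.3280771  -1.06381156]
```

View pics/s2.png

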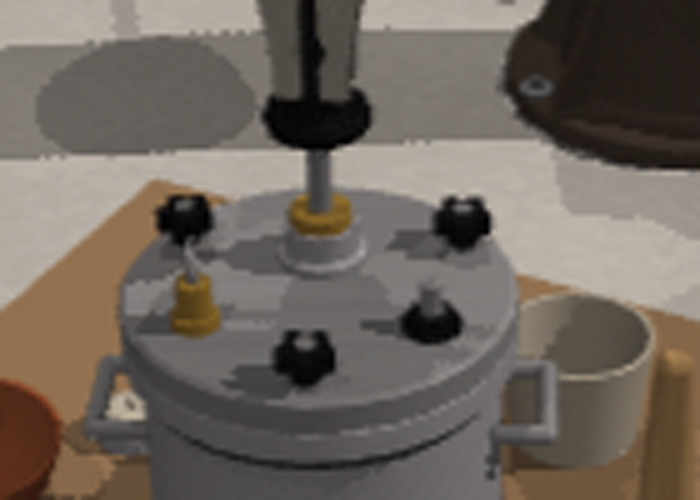

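The pin, at crop (431,290), has risen partly after three strokes and the plunger is back up. I'll do three more, checking after.

Call:
drive_tool([
  [[-1,0,0,0.15,0],[-1,0,0,0.3,0],[-1,0,0,0.3,0],[-1,0,0,0.3,0]],
])

```text
time_s: 7.08
tcp_pos: [0.5387, 0.0147, 0.2383]
eef_rot: [-179.9, 0.1, -163.5]
contact_force: [-3.4, -0.2, 12.3]
gripper_width: 0.0006
gripper_force: 6.0
```

Call:
drive_tool([
  [[-1,0,0,-0.3,0],[-1,0,0,-0.3,0],[-1,0,0,-0.3,0],[-1,0,0,-0.3,0]],
])

```text
time_s: 7.58
tcp_pos: [0.5374, 0.0147, 0.2718]
eef_rot: [180.0, -0.1, -163.6]
contact_force: [-0.3, -0.3, -0.4]
gripper_width: 0.0005
gripper_force: 0.0
```

Call:
drive_tool([
  [[-1,0,0,0.15,0],[-1,0,0,0.3,0],[-1,0,0,0.3,0],[-1,0,0,0.3,0]],
])

```text
time_s: 8.07
tcp_pos: [0.5386, 0.0147, 0.2381]
eef_rot: [-179.9, 0.1, -163.5]
contact_force: [-2.3, 0.8, 12.2]
gripper_width: 0.0007
gripper_force: 6.0
```

Call:
drive_tool([
  [[-1,0,0,-0.3,0],[-1,0,0,-0.3,0],[-1,0,0,-0.3,0],[-1,0,0,-0.3,0]],
])

```text
time_s: 8.57
tcp_pos: [0.5373, 0.0147, 0.2717]
eef_rot: [180.0, -0.1, -163.6]
contact_force: [0.8, -0.8, -0.7]
gripper_width: 0.0003
gripper_force: 0.0
```

Call:
drive_tool([
  [[-1,0,0,0.15,0],[-1,0,0,0.3,0],[-1,0,0,0.3,0],[-1,0,0,0.3,0]],
])

```text
time_s: 9.07
tcp_pos: [0.5386, 0.0147, 0.2381]
eef_rot: [-179.9, 0.1, -163.5]
contact_force: [-3.5, 1.1, 12.6]
gripper_width: 0.0008
gripper_force: 6.1
```

Call:
drive_tool([
  [[-1,0,0,-0.3,0],[-1,0,0,-0.3,0],[-1,0,0,-0.3,0],[-1,0,0,-0.3,0]],
])

```text
time_s: 9.57
tcp_pos: [0.5373, 0.0147, 0.2717]
eef_rot: [180.0, -0.1, -163.6]
contact_force: [-0.2, 1.1, 0.0]
gripper_width: 0.0004
gripper_force: 0.0
```

```bash
python3 - <<'E'
from h import *
im=capture("scene")[:,:,::-1]; cv2.imwrite("pics/s3.png",cv2.resize(im[130:230,240:380],None,fx=5,fy=5,interpolation=2))
s=r.get_state();print(s["time_s"],s["tcp_pos"],s["contact_force"])
E
```

```text
9.625 [0.53744831 0.01467905 0.27184909] [-0.59103052  0.68226872 -0.22621897]
```

View pics/s3.png

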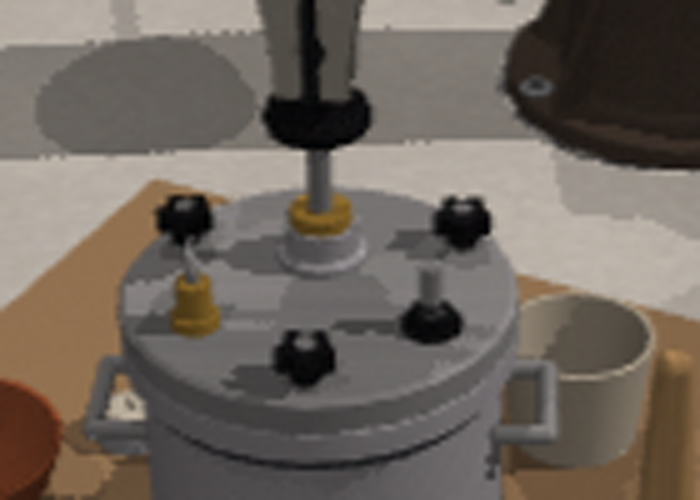

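The pin top is now at crop y of about 267. I can't see yet whether the O-ring is showing. Two more strokes do no harm, so I'll do them and then measure the pin height.

Call:
drive_tool([
  [[-1,0,0,0.15,0],[-1,0,0,0.3,0],[-1,0,0,0.3,0],[-1,0,0,0.3,0]],
])

```text
time_s: 10.12
tcp_pos: [0.5387, 0.0147, 0.2383]
eef_rot: [-179.9, 0.1, -163.5]
contact_force: [-3.0, 0.3, 12.7]
gripper_width: 0.0005
gripper_force: 6.1
```

Call:
drive_tool([
  [[-1,0,0,-0.3,0],[-1,0,0,-0.3,0],[-1,0,0,-0.3,0],[-1,0,0,-0.3,0]],
])

```text
time_s: 10.62
tcp_pos: [0.5374, 0.0147, 0.2718]
eef_rot: [180.0, -0.1, -163.6]
contact_force: [0.1, 0.1, 0.3]
gripper_width: 0.0007
gripper_force: 0.0
```

Call:
drive_tool([
  [[-1,0,0,0.15,0],[-1,0,0,0.3,0],[-1,0,0,0.3,0],[-1,0,0,0.3,0]],
])

```text
time_s: 11.12
tcp_pos: [0.5386, 0.0147, 0.2381]
eef_rot: [-179.9, 0.1, -163.5]
contact_force: [-3.6, 1.1, 12.1]
gripper_width: 0.0003
gripper_force: 6.1
```

Call:
drive_tool([
  [[-1,0,0,-0.3,0],[-1,0,0,-0.3,0],[-1,0,0,-0.3,0],[-1,0,0,-0.3,0]],
])

```text
time_s: 11.62
tcp_pos: [0.5373, 0.0147, 0.2717]
eef_rot: [180.0, -0.1, -163.6]
contact_force: [-0.3, 0.3, -1.0]
gripper_width: 0.0005
gripper_force: 0.0
```

```bash
python3 - <<'E'
from h import *
im=capture("scene")[:,:,::-1].copy(); cv2.imwrite("pics/s4full.png",im);cv2.imwrite("pics/s4.png",cv2.resize(im[175:205,305:345],None,fx=16,fy=16,interpolation=2))
P=onz("top",(326.7,198.3),.192);print("pin",P,"dist to knob",np.hypot(*(P[:2]-[.538,.0153])))
for z in(.188,.192,.207,.2105):print(z,proj("scene",[P[0],P[1],z]))
for f in("scene0","s4full"):print(f,cv2.imread(f"pics/{f}.png").max(2)[180:200,320:332].tolist())
E
```

```text
pin [0.567045   0.08318587 0.192     ] dist to knob 0.07383835852642538
0.188 [[326.88081541 191.30894285]]
0.192 [[326.86489401 189.7231717 ]]
0.207 [[326.8045468  183.71259227]]
0.2105 [[326.79031808 182.29541222]]
scene0 [[91, 71, 65, 66, 65, 65, 65, 65, 65, 65, 88, 67], [101, 73, 64, 64, 63, 65, 65, 66, 64, 95, 102, 102], [102, 101, 101, 100, 100, 101, 100, 99, 100, 102, 101, 102], [101, 101, 101, 102, 102, 102, 102, 101, 102, 102, 101, 102], [102, 102, 101, 102, 102, 102, 102, 103, 102, 102, 102, 102], [100, 100, 100, 100, 100, 101, 102, 102, 101, 102, 102, 101], [102, 102, 102, 101, 101, 101, 101, 101, 102, 102, 101, 103], [102, 101, 101, 102, 101, 101, 101, 101, 101, 101, 102, 102], [104, 105, 104, 104, 104, 103, 104, 103, 104, 104, 106, 106], [120, 105, 103, 103, 110, 119, 122, 125, 113, 104, 104, 103], [118, 117, 79, 74, 104, 121, 125, 124, 82, 63, 95, 101], [117, 97, 47, 26, 57, 81, 87, 85, 72, 37, 63, 110], [100, 46, 13, 21, 48, 63, 69, 81, 62, 30, 20, 64], [50, 17, 14, 17, 25, 38, 39, 32, 26, 19, 16, 20], [40, 9, 9, 11, 18, 18, 20, 17, 17, 13, 11, 16], [38, 10, 9, 6, 8, 9
[... 636 characters left out ...]
, 128, 128], [127, 128, 127, 111, 75, 68, 73, 87, 109, 125, 127, 127], [130, 130, 129, 113, 77, 68, 74, 88, 110, 127, 131, 130], [127, 128, 127, 112, 75, 68, 75, 88, 110, 126, 129, 129], [125, 125, 87, 52, 62, 68, 75, 88, 57, 69, 119, 127], [107, 99, 45, 16, 24, 41, 46, 53, 31, 19, 62, 118], [89, 43, 11, 18, 25, 25, 27, 47, 53, 27, 18, 64], [42, 13, 8, 13, 25, 38, 40, 33, 27, 21, 18, 18], [33, 8, 9, 11, 12, 14, 12, 16, 15, 11, 11, 15], [30, 8, 7, 9, 9, 10, 10, 10, 10, 10, 13, 15], [45, 19, 15, 10, 7, 11, 11, 11, 10, 11, 15, 13], [69, 46, 16, 12, 11, 12, 13, 12, 13, 10, 47, 80], [105, 104, 85, 58, 29, 21, 30, 31, 53, 78, 118, 125], [106, 106, 105, 105, 105, 104, 104, 106, 106, 106, 108, 124]]
```

View pics/s4.png

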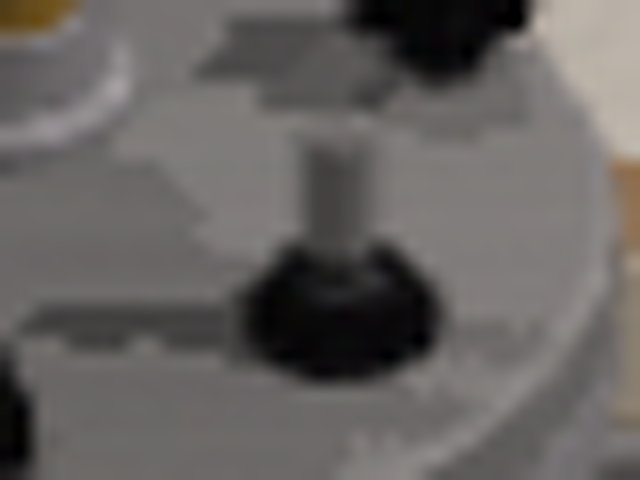

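The pin stands about 18 mm out and a dark band (the O-ring) shows at its foot. I'll run one more stroke and compare images to confirm it no longer rises, then back off.

Call:
drive_tool([
  [[-1,0,0,0.15,0],[-1,0,0,0.3,0],[-1,0,0,0.3,0],[-1,0,0,0.3,0]],
])

```text
time_s: 12.18
tcp_pos: [0.5387, 0.0147, 0.2383]
eef_rot: [-179.9, 0.1, -163.5]
contact_force: [-3.4, 0.6, 12.4]
gripper_width: 0.0006
gripper_force: 6.1
```

Call:
drive_tool([
  [[-1,0,0,-0.3,0],[-1,0,0,-0.3,0],[-1,0,0,-0.3,0],[-1,0,0,-0.3,0]],
])

```text
time_s: 12.68
tcp_pos: [0.5374, 0.0147, 0.2718]
eef_rot: [180.0, -0.1, -163.6]
contact_force: [0.2, -0.5, 0.6]
gripper_width: 0.0003
gripper_force: 0.0
```

```bash
python3 - <<'E'
from h import *
im=capture("scene")[:,:,::-1].copy(); a=cv2.imread("pics/s4full.png"); cv2.imwrite("pics/s5.png",im)
big=lambda i:cv2.resize(i[130:230,240:380],None,fx=5,fy=5,interpolation=2)
s3=cv2.imread("pics/s3.png").max(2)
for y in range(180,194): print(y,s3[(y-130)*5+2,[(x-240)*5+2 for x in (324,325,326,327)]],big(a).max(2)[(y-130)*5+2,[(x-240)*5+2 for x in (324,325,326,327)]],im.max(2)[y,324:328])
E
```

```text
180 [89 89 88 75] [88 88 89 75] [89 89 89 75]
181 [88 89 88 73] [88 89 89 73] [88 88 88 74]
182 [119 114 112 123] [118 114 112 124] [119 114 112 124]
183 [111 110 112 110] [110 111 112 110] [111 110 111 110]
184 [83 81 95 93] [83 83 95 93] [83 80 95 92]
185 [75 67 73 86] [74 67 74 85] [75 67 73 86]
186 [75 67 74 86] [75 68 75 87] [74 68 74 87]
187 [75 68 75 89] [75 68 73 87] [76 68 74 88]
188 [76 67 74 88] [77 68 74 88] [78 67 74 87]
189 [76 68 75 88] [75 68 75 88] [75 68 74 88]
190 [60 68 75 88] [62 68 75 88] [62 68 74 88]
191 [26 39 48 53] [24 41 46 53] [26 40 46 53]
192 [25 26 26 49] [25 25 27 47] [26 24 27 48]
193 [21 39 41 33] [25 38 40 33] [21 39 40 32]
```

Call:
drive_tool([
  [[-1,0,0,-0.3,0],[-1,0,0,-0.7,0],[-1,0,0,-0.7,0],[-1,0,0,-0.7,0],[-1,0,0,-0.7,0]],
])

```text
time_s: 13.35
tcp_pos: [0.5375, 0.0147, 0.3556]
eef_rot: [180.0, -0.1, -163.6]
contact_force: [0.3, 0.3, -0.1]
gripper_width: 0.0008
gripper_force: 0.0
```

```bash
python3 - <<'E'
from h import *
im=capture("scene")[:,:,::-1].copy(); cv2.imwrite("pics/s6.png",cv2.resize(im[90:290,190:430],None,fx=3,fy=3,interpolation=2))
E
```

```text
(no output)
```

View pics/s6.png

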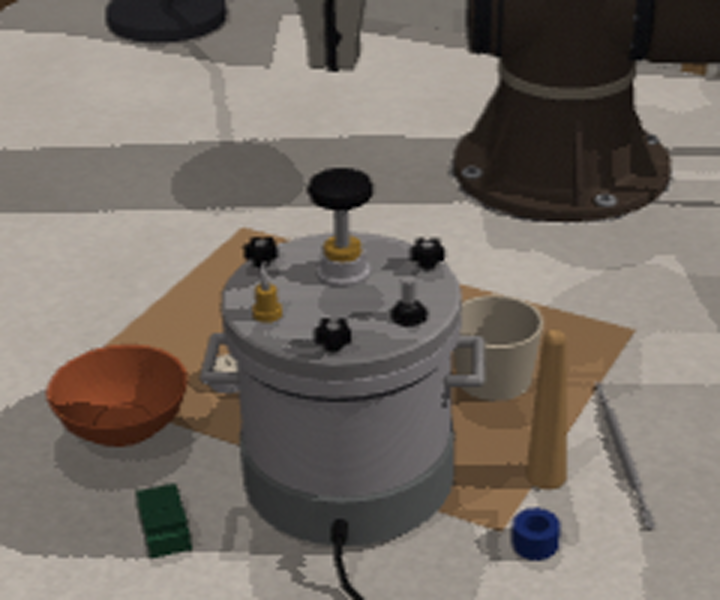

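The pin pixels haven't changed since stroke six, so it is fully out. The plunger at crop (340,187) is up, the gripper is clear, and the bystanders are where they were.

```bash
python3 -c "
from plant import job
print(job.close_job())"
```

```text
the job is handed in; nothing more can be done
None
```

The injector is pumped up: nine full strokes, the pressure pin fully out, the plunger up, nothing else moved, and the job handed in at about 13.4 s of the 51 s allowed.

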